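# Check a micromanipulator rod in the bench length gauge

### The job

Take the steel rod with the blue bands from its rest, lay it along the length gauge and press it down past the sprung blue keeper until it snaps fully home in the two forks. Then slide the jaw with the orange tab shut so that it pushes the rod against the sprung anvil and grips it with a light measuring force of about 5 N (never more than 12 N on the anvil), and leave it clamped like that. Leave the brass rod and everything else on the bench where it is.

Things in the scene. Friction and masses are not known exactly. Their poses are not given: they have to be found in the camera images.
- gauge: Fixed length gauge: black base plate 76 x 320 x 12 mm. Origin on the underside below the middle of the two forks; y = long axis (jaw at the +y end, anvil at -y), z up. Plate spans y -125 to 195 mm. Aluminium forks at y = -42 and 42 mm, 14 mm wide: fixed wall on the +x side, 80 mm high with flared lip, sprung keeper on the -x side. Between the forks nothing is higher than 24 mm.
- seat (a point): Seat of the rod: where the middle of its axis lies when home and centred, 50 mm above the gauge's origin; the rod lies along the gauge's y, and its ends stay free to slide along y. Saddle 8 mm below, fixed walls 8.7 mm to +x. Laid in the mouth, a rod rests about 17 mm too high and needs 5 to 15 N downward to snap home.
- keeper (a joint): Sprung blue hinged keeper, one bar with a steel nose at each fork, on the gauge's -x side. Hinge along the gauge's y at x = -12.5, z = 18 mm. 0 = closed by its spring; grows to 0.4 rad as the noses (10 mm above the seat) swing out to -x. Closed, the noses overhang the seated rod.
- jaw: Sliding jaw: black block 44 x 30 x 52 mm behind a steel measuring disc 24 mm across, orange thumb tab on top. Origin at the centre of the disc's face, 50 mm above the bench; y, as the gauge's, points away from the rod. Slides along the gauge's y, face 105 (open) to 30 mm from the gauge's origin, with a steady drag of about 6 N; stays where left. A push of 11 N thus leaves 5 N for the rod.
- jaw_back (a point): Centre line of the jaw block's flat back face (44 mm wide, from 14 to 66 mm above the bench), 42 mm behind its measuring face, 50 mm above the bench; push it to the gauge's -y to close.
- jaw_tab (a point): Centre of the orange thumb tab on the jaw: 32 mm across (x), 14 mm thick along y, from 66 to 96 mm above the bench; this point is 81 mm above the bench.
- anvil: Sprung anvil at the gauge's -y end: steel disc 24 mm across. Origin at the centre of its measuring face, 66 mm from the gauge's origin, 50 mm above the bench. Gives to -y by 1 mm for every 4 N. A centred rod stands 6 mm off it.
- rod: Steel rod with a blue band at each end, 16 mm in diameter, 120 mm long, about 0.18 kg; either end may lead. Origin at its middle on the axis, y along the axis. Starts lying in a black rest with two V posts (at 42 mm either side of the middle, base 60 x 110 mm, 8 mm thick), axis 50 mm above the bench, open between the posts.
- spare: Brass rod with red bands, same size, in the other, identical rest: leave it. Origin at its middle, y along its axis.
- lens_green: Bystander: microscope lens with a green ring, 34 mm across, 64 mm tall, upright. Origin under its centre.
- lens_yellow: Bystander: the same with a yellow ring.
- dish: Bystander: glass dish 60 mm across, 14 mm high. Origin under its centre.
- driver: Bystander: blue-handled screwdriver, 170 mm long, lying. Origin under its middle.
- jar: Bystander: amber jar 52 mm across, 70 mm tall. Origin under its centre.
- slidebox: Bystander: blue slide box 90 x 130 x 35 mm. Origin under its centre.

How it is judged:
By the outcome, as a careful person would: the job done as asked, in the order asked, and still so for the second after the job is handed in, with the robot touching nothing.
It also fails if it takes over 64 s, if anything falls off the work surface, if the arm or the gripper's body presses on something with over 40 N, if the wrist force passes 120 N, or if a joint passes its speed limit or range.

### The arm

A 6-joint arm with a two-finger parallel gripper is mounted at the origin on the work surface. World frame = base frame: x ahead of the robot, y to its left, z up, the work surface at z = 0. Lengths are in m, angles in rad, forces in N, time in s.
With the tool pointing down it reaches from about 0.25 to 0.725 m from the base axis. Payload 4 kg.
Tool frame: the origin (TCP) lies at the very end of the fingers, on their centre line; the grasp point (between the pads) lies 19 mm behind it; z points along the fingers, y is the line along which they close (so a half turn about z gives the same grasp; the last joint's range is limited). The gripper opens to 85 mm and grips with 20 to 120 N. Pads are 22 mm wide; open, the fingers measure 114 mm over their backs; the gripper's body (76 mm by 85 mm) begins 54 mm behind the grasp point. The pads swing forward as they close: fully open they stand 13 mm farther back than shut.
Start: joints at [-1.126, 0.241, 0.005, 1.335, 0, 1.571], TCP at [0.215, -0.451, 0.231] pointing down, gripper open.
Joint ranges: [-2.72, 2.72], [-1.05, 1.87], [-1.09, 1.28], [-1.99, 2.15], [-1.42, 1.44], [-3.14, 3.14]. Speed limits (rad/s): [2.79, 2.79, 3.14, 3.14, 3.14, 3.14].

### API

Orientations are given as a unit quaternion [x, y, z, w].
In Python, from workcell import monitor, viewer, job gives the robot as it stands.
- The arm moves only by the tool arm_command, never from a script. Its argument "increments" is a list of rows, each an object of numbers: "dx", "dy", "dz": the shift along the tool's x, y, z in cm; "wx", "wy", "wz": the turn, a rotation vector about the tool's x, y, z in rad; "grip": the finger opening in cm, from 0 to 8.54. In form: [{"dx": .., "dy": .., "dz": .., "wx": .., "wy": .., "wz": .., "grip": ..}, ...]. A call has 1 to 10 rows; each row is the pose to reach, as a shift and turn from the pose commanded when the call began, along the tool's axes at that moment; what a row does not reach only later rows make up. A row lasts 1/10 s, in which the tool goes at most 50 mm and 8.59 degrees, less where a joint would pass 70% of its speed; a pose out of reach is approached as far as the arm can. A call with a gripper value outside its range is refused whole. The fingers move at their own pace and stop on an object; the grip force is fixed at half the most. Time passes only in rows, so rows that repeat a pose let the fingers close. It gives the time, the measured TCP pose, the force, the opening and the grip force at its end, in the units of the state.
- monitor.get_obs(): the state, without advancing time (a new reading comes with each control period).
- viewer.camera(name): name is "scene" or "top" or "wrist"; returns (picture, depth): 480x640x3 uint8, red, green, blue; 480x640 float32, m along the optical axis (not along the pixel's ray), 0 where there is no reading.
- viewer.get_calibration(name): a dict with "fovy" (degrees; the focal length in pixels is half the picture's height over the tangent of half this angle, whatever the lens; pixels are square), "cx", "cy" (the principal point, pixels), "view" (4x4, takes a point from world to camera coordinates). Camera axes: x right, y up, looking along -z (the intrinsics and any distortion apply to the point x, -y, -z); pixel columns grow to the right and rows downward; lengths in m; the calibration is good to about 2 mm. A picture is of the moment at which its call begins: read the wrist's pose just before it. get_calibration takes no time and is no camera call; for the wrist camera it gives the pose at the moment of the call.
- job.job_done(): hands the job in; it is judged then, once.
The state is a dict: "clock": time; "joint_pos": joint angles; "joint_vel": joint speeds; "tau": joint torques, N m; "eef_pos": TCP position; "tool_rot": TCP orientation; "ft_force": force on the tool from outside, world axes, zero at the start; "ft_torque": the same for the moment, N m; "grip_width": finger opening in m; "grasp_force": force on a finger pad.
Only numpy, scipy, OpenCV 4.12 (cv2) and the standard library are available. Lean on these libraries where they do the work, as an engineer would, in place of code of your own. Each camera call takes 0.05 s, during which the arm holds its last target. There are 200 camera calls.

## Working session

There is one attempt and no reset: what is moved stays moved. The work goes in short steps, Python scripts to look and compute and a tool call to move; the robot and the scene stay as the last step left them, time stands still between calls to the robot, and variables do not carry over. Pictures are saved under pics/ and viewed, at most 10 in all, crops included, and the job is handed in when it is done.

Besides the shell and the picture viewer there is one more tool, called as name([rows], argument=value, ...), one row to a line, values as JSON. arm_command: Moves the arm, as the interface text tells. Its arguments: {"type":"object","properties":{"increments":{"type":"array","items":{"type":"object","properties":{"dx":{"type":"number"},"dy":{"type":"number"},"dz":{"type":"number"},"wx":{"type":"number"},"wy":{"type":"number"},"wz":{"type":"number"},"grip":{"type":"number"}}}}},"required":["increments"]}

```bash
mkdir -p pics
cat > h.py <<'E'
import numpy as np,cv2
from workcell import monitor,viewer,job
from scipy.spatial.transform import Rotation as R
def snap(n,f):
    c=viewer.get_calibration(n); p,d=viewer.camera(n)
    np.savez('pics/'+f,p=p,d=d,view=c['view'],k=[240/np.tan(np.radians(c['fovy'])/2),c['cx'],c['cy']])
    cv2.imwrite('pics/'+f+'.png',p[:,:,::-1]); return p,d,c
def load(f):
    z=np.load('pics/'+f+'.npz'); return z['p'],z['d'],z['view'],z['k']
def cloud(f):
    p,d,V,k=load(f)
    v,u=np.mgrid[:480,:640]
    c=np.stack([(u-k[1])/k[0]*d,-(v-k[2])/k[0]*d,-d,np.ones_like(d)],-1)
    return p,(c@np.linalg.inv(V).T)[...,:3],d>0
E
python3 - <<'E'
from h import *
for n in ['top','scene']:
    p,d,c=snap(n,n+'0'); print({k:(v if k!='view' else np.round(v,3).tolist()) for k,v in c.items()})
print(monitor.get_obs())
E
```

```text
{'fovy': 46.729749423725586, 'cx': 315.3652467725885, 'cy': 232.19769663626377, 'view': [[0.027, -1.0, -0.0, 0.001], [0.976, 0.027, 0.218, -0.584], [-0.218, -0.006, 0.976, -1.185], [0.0, 0.0, 0.0, 1.0]]}
{'fovy': 55.116213135639576, 'cx': 321.9483117535441, 'cy': 237.77816023894238, 'view': [[0.347, 0.938, 0.013, -0.217], [-0.515, 0.179, 0.838, 0.217], [0.783, -0.298, 0.546, -1.503], [0.0, 0.0, 0.0, 1.0]]}
{'clock': 0.1, 'joint_pos': array([-1.12600598e+00,  2.41342749e-01,  3.84369680e-03,  1.33520156e+00,
       -1.78740949e-05,  1.57080379e+00]), 'joint_vel': array([-2.54939941e-04, -2.59943333e-03,  3.14818046e-03,  3.18129786e-04,
       -6.79580114e-05, -3.36756964e-04]), 'tau': array([-5.02102357e-04, -3.73136973e+01,  2.53010470e+01,  1.08423567e-02,
       -1.26107657e-04, -2.63898620e-06]), 'eef_pos': array([ 0.2148825 , -0.45083473,  0.23049361]), 'tool_rot': array([ 9.75372331e-01,  2.20562711e-01, -2.18730681e-04, -9.26719294e-04]), 'ft_force': array([-0.51866182,  0.68823486, -0.53373356]), 'ft_torque': array([ 0.03360421, -0.02174017,  0.01194127]), 'grasp_force': 0.0, 'grip_width': 0.08524015880249909}
```

View pics/top0.png

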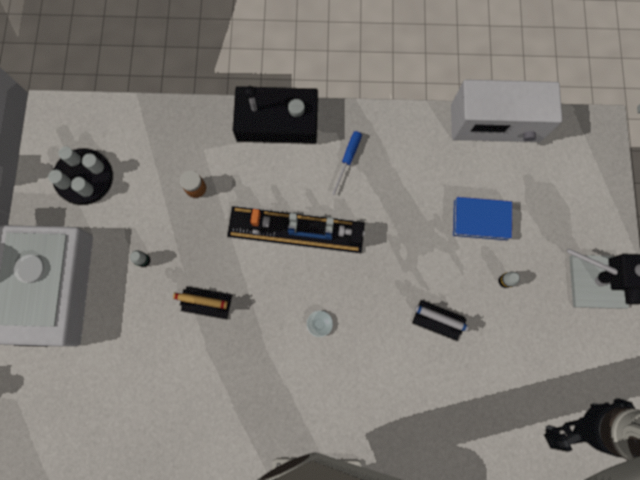

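View pics/scene0.png

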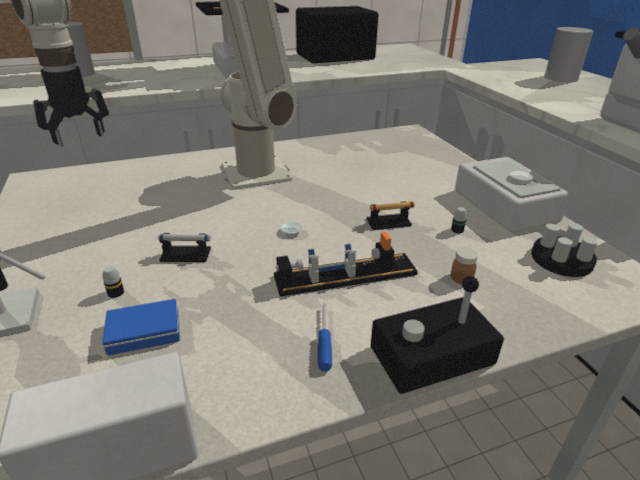

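The top view shows the gauge at (230–363, 207–250) with the jaw's orange tab at (256,216), the steel rod at (440,318), the brass rod at (203,301). The keeper is on the robot side.

```bash
cat >> h.py <<'E'
def fit(P):
    c=P.mean(0); w,v=np.linalg.eigh(np.cov((P-c).T[:2])); a=v[:,1]; t=(P-c)[:,:2]@a; s=(P-c)[:,:2]@np.array([-a[1],a[0]])
    m=c[:2]+a*(t.min()+t.max())/2+np.array([-a[1],a[0]])*(s.min()+s.max())/2
    return np.round(m,4),round(np.degrees(np.arctan2(a[1],a[0])),2),np.round([np.ptp(t),np.ptp(s)],4),np.round(P[:,2].max(),4),len(P)
E
python3 - <<'E'
from h import *
p,X,ok=cloud('top0')
def box(u0,u1,v0,v1,z0,z1,col=None):
    m=np.zeros(ok.shape,bool); m[v0:v1,u0:u1]=1; m&=ok&(X[...,2]>z0)&(X[...,2]<z1)
    if col is not None: m&=col
    return X[m]
print('bench z',np.median(box(300,400,340,400,-.1,.1)[:,2]))
print('rod',fit(box(405,475,295,345,.035,.08)))
print('rodbase',fit(box(405,475,295,345,.004,.08)))
print('gauge',fit(box(220,372,200,256,.006,.1)))
r,g,b=[p[...,i].astype(int) for i in range(3)]
org=(r>150)&(r-b>90)
print('tab',fit(box(240,275,200,235,.05,.12,org)))
hi=box(220,372,200,256,.045,.12); print(fit(hi))
for uv in [(293,218),(329,222),(345,231),(266,222),(256,213),(310,236),(440,318)]: print(uv,np.round(X[uv[1],uv[0]],4),p[uv[1],uv[0]])
E
```

```text
bench z -0.002122463537456931
rod (array([ 0.4013, -0.2646]), np.float64(69.84), array([0.1203, 0.0377]), np.float64(0.0622), 544)
rodbase (array([ 0.4031, -0.2678]), np.float64(69.4), array([0.1492, 0.1103]), np.float64(0.0622), 1138)
gauge (array([0.6044, 0.0761]), np.float64(84.29), array([0.3441, 0.0796]), np.float64(0.0987), 4064)
tab (array([0.6109, 0.1531]), np.float64(175.11), array([0.0289, 0.0116]), np.float64(0.0987), 65)
(array([0.5985, 0.0374]), np.float64(85.12), array([0.262 , 0.0515]), np.float64(0.0987), 887)
(293, 218) [0.6145 0.0686 0.0689] [133 137 133]
(329, 222) [ 0.6063 -0.0127  0.0737] [138 141 136]
(345, 231) [ 0.5908 -0.0497  0.0551] [117 114 115]
(266, 222) [0.6063 0.13   0.0579] [93 91 91]
(256, 213) [0.6173 0.1495 0.0946] [171  98  52]
(310, 236) [0.5836 0.0297 0.0249] [33 52 82]
(440, 318) [ 0.4012 -0.261   0.0543] [147 145 144]
```

arm_command([
  {"dx":4,"dy":-1.4,"wz":-0.12},
  {"dx":8,"dy":-2.9,"wz":-0.25},
  {"dx":12,"dy":-4.3,"wz":-0.38},
  {"dx":16,"dy":-5.7,"wz":-0.51},
  {"dx":20,"dy":-7.1,"wz":-0.64},
  {"dx":23.5,"dy":-8.3,"wz":-0.74},
  {"dx":24.8,"dy":-8.8,"wz":-0.773},
  {"dx":24.8,"dy":-8.8,"wz":-0.773},
  {"dx":24.8,"dy":-8.8,"wz":-0.773},
])

```text
validation failed for argument at $.in...
```

Run:
```python
from h import *
o=monitor.get_obs();p,d,c=snap('wrist','w1');print(o['eef_pos'],R.from_quat(o['tool_rot']).as_matrix().round(3).tolist());print(c)
```

```text
[ 0.2148825  -0.45083473  0.23049361] [[0.903, 0.43, -0.001], [0.43, -0.903, 0.002], [-0.0, -0.002, -1.0]]
{'fovy': 61.3719450323954, 'cx': 327.5537429804318, 'cy': 232.67918388567682, 'view': array([[ 4.29359710e-01, -9.03133083e-01, -9.34550330e-04,
        -4.99534829e-01],
       [ 8.64100945e-01,  4.11103875e-01, -2.90384505e-01,
         3.88862469e-02],
       [ 2.62640051e-01,  1.23871861e-01,  9.56909591e-01,
        -3.78225014e-01],
       [ 0.00000000e+00,  0.00000000e+00,  0.00000000e+00,
         1.00000000e+00]])}
```

View pics/w1.png

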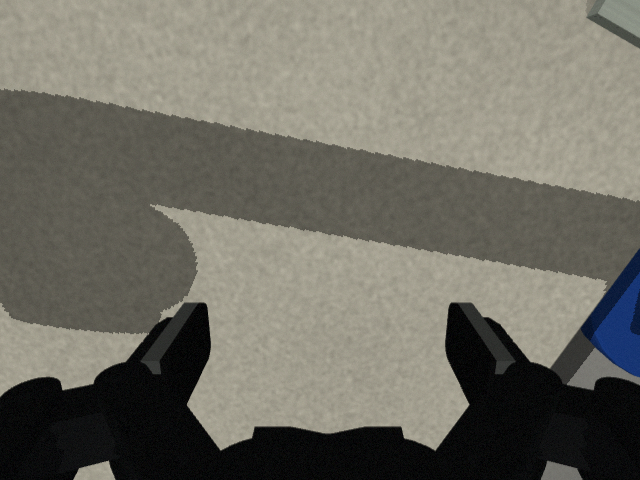

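The move was refused (validation), so the picture still shows the start pose: open fingers at (190,340) and (470,340), bare bench. I'll supply all fields.

arm_command([
  {"dx":4,"dy":-1.4,"dz":0,"wx":0,"wy":0,"wz":-0.12,"grip":8.5},
  {"dx":8,"dy":-2.9,"dz":0,"wx":0,"wy":0,"wz":-0.25,"grip":8.5},
  {"dx":12,"dy":-4.3,"dz":0,"wx":0,"wy":0,"wz":-0.38,"grip":8.5},
  {"dx":16,"dy":-5.7,"dz":0,"wx":0,"wy":0,"wz":-0.51,"grip":8.5},
  {"dx":20,"dy":-7.1,"dz":0,"wx":0,"wy":0,"wz":-0.64,"grip":8.5},
  {"dx":23.5,"dy":-8.3,"dz":0,"wx":0,"wy":0,"wz":-0.74,"grip":8.5},
  {"dx":24.8,"dy":-8.8,"dz":0,"wx":0,"wy":0,"wz":-0.773,"grip":8.5},
  {"dx":24.8,"dy":-8.8,"dz":0,"wx":0,"wy":0,"wz":-0.773,"grip":8.5},
  {"dx":24.8,"dy":-8.8,"dz":0,"wx":0,"wy":0,"wz":-0.773,"grip":8.5},
])

```text
clock: 1.05
eef_pos: [0.4006, -0.2655, 0.2311]
tool_rot: [0.821, 0.572, -0.0, -0.0]
ft_force: [-0.1, 0.4, -0.3]
grip_width: 0.0849
grasp_force: 0.0
```

Run:
```python
from h import *
snap('wrist','w2'); o=monitor.get_obs()
p,X,ok=cloud('w2')
m=ok&(np.hypot(X[...,0]-.401,X[...,1]+.265)<.09)
print('bench',np.median(X[ok&(X[...,2]<.02)&(X[...,2]>-.02)][:,2]))
mm=m&(X[...,2]>.047)&(X[...,2]<.075); print(fit(X[mm]))
T=R.from_quat(o['tool_rot']).as_matrix(); c,a,_,_,_=fit(X[mm])
print('delta tool cm',100*T.T@(np.r_[c,.05]-o['eef_pos']),'yaw tool x',np.degrees(np.arctan2(T[1,0],T[0,0])))
```

```text
bench -0.00031872012433803443
(array([ 0.4016, -0.2665]), np.float64(69.71), array([0.1201, 0.0374]), np.float64(0.0599), 3749)
delta tool cm [-5.63616101e-03  1.56046498e-01  1.81126500e+01] yaw tool x 69.66412511143648
```

View pics/w2.png

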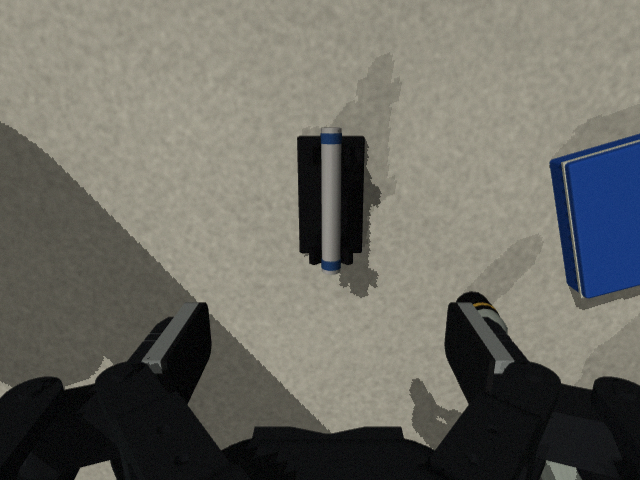

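Rod at (331,200), lined up with the tool; rod centre is beneath the fingers.

arm_command([
  {"dx":0,"dy":0.1,"dz":4,"wx":0,"wy":0,"wz":0,"grip":8.5},
  {"dx":0,"dy":0.1,"dz":8,"wx":0,"wy":0,"wz":0,"grip":8.5},
  {"dx":0,"dy":0.1,"dz":12,"wx":0,"wy":0,"wz":0,"grip":8.5},
  {"dx":0,"dy":0.1,"dz":15,"wx":0,"wy":0,"wz":0,"grip":8.5},
  {"dx":0,"dy":0.1,"dz":17.5,"wx":0,"wy":0,"wz":0,"grip":8.5},
  {"dx":0,"dy":0.1,"dz":19.3,"wx":0,"wy":0,"wz":0,"grip":8.5},
  {"dx":0,"dy":0.1,"dz":20,"wx":0,"wy":0,"wz":0,"grip":8.5},
  {"dx":0,"dy":0.1,"dz":20,"wx":0,"wy":0,"wz":0,"grip":4},
  {"dx":0,"dy":0.1,"dz":20,"wx":0,"wy":0,"wz":0,"grip":3},
  {"dx":0,"dy":0.1,"dz":20,"wx":0,"wy":0,"wz":0,"grip":2},
])

```text
clock: 2.1
eef_pos: [0.4028, -0.2665, 0.0325]
tool_rot: [0.82, 0.572, 0.0, 0.001]
ft_force: [-0.5, -0.2, -0.7]
grip_width: 0.0434
grasp_force: 0.0
```

arm_command([
  {"dx":0,"dy":0,"dz":0,"wx":0,"wy":0,"wz":0,"grip":0.5},
  {"dx":0,"dy":0,"dz":0,"wx":0,"wy":0,"wz":0,"grip":0.5},
  {"dx":0,"dy":0,"dz":0,"wx":0,"wy":0,"wz":0,"grip":0.5},
  {"dx":0,"dy":0,"dz":0,"wx":0,"wy":0,"wz":0,"grip":0.5},
  {"dx":0,"dy":0,"dz":0,"wx":0,"wy":0,"wz":0,"grip":0.5},
  {"dx":0,"dy":0,"dz":0,"wx":0,"wy":0,"wz":0,"grip":0.5},
  {"dx":0,"dy":0,"dz":0,"wx":0,"wy":0,"wz":0,"grip":0.5},
  {"dx":0,"dy":0,"dz":0,"wx":0,"wy":0,"wz":0,"grip":0.5},
])

```text
clock: 2.9
eef_pos: [0.403, -0.2661, 0.0323]
tool_rot: [0.82, 0.572, 0.0, 0.001]
ft_force: [-0.1, -0.0, 6.2]
grip_width: 0.0142
grasp_force: 58.5
```

arm_command([
  {"dx":0,"dy":0,"dz":-1,"wx":0,"wy":0,"wz":0,"grip":0.5},
  {"dx":0,"dy":0,"dz":-3,"wx":0,"wy":0,"wz":0,"grip":0.5},
  {"dx":0,"dy":0,"dz":-7,"wx":0,"wy":0,"wz":0,"grip":0.5},
  {"dx":0,"dy":0,"dz":-11,"wx":0,"wy":0,"wz":0,"grip":0.5},
  {"dx":3,"dy":0.7,"dz":-14.5,"wx":0,"wy":0,"wz":-0.02,"grip":0.5},
  {"dx":7,"dy":1.6,"dz":-16,"wx":0,"wy":0,"wz":-0.05,"grip":0.5},
  {"dx":11,"dy":2.6,"dz":-17,"wx":0,"wy":0,"wz":-0.08,"grip":0.5},
  {"dx":15,"dy":3.5,"dz":-17,"wx":0,"wy":0,"wz":-0.11,"grip":0.5},
  {"dx":19,"dy":4.5,"dz":-17,"wx":0,"wy":0,"wz":-0.15,"grip":0.5},
  {"dx":23,"dy":5.4,"dz":-17,"wx":0,"wy":0,"wz":-0.18,"grip":0.5},
])

```text
clock: 3.9
eef_pos: [0.5323, -0.0668, 0.2013]
tool_rot: [0.765, 0.644, -0.0, -0.0]
ft_force: [0.4, -0.7, -2.1]
grip_width: 0.0139
grasp_force: 58.6
```

arm_command([
  {"dx":3.8,"dy":1.4,"dz":0,"wx":0,"wy":0,"wz":-0.03,"grip":0.5},
  {"dx":7.3,"dy":2.6,"dz":0,"wx":0,"wy":0,"wz":-0.06,"grip":0.5},
  {"dx":9.5,"dy":4,"dz":0,"wx":0,"wy":0,"wz":-0.085,"grip":0.5},
  {"dx":10.6,"dy":4.8,"dz":0,"wx":0,"wy":0,"wz":-0.085,"grip":0.5},
  {"dx":10.6,"dy":4.8,"dz":0,"wx":0,"wy":0,"wz":-0.085,"grip":0.5},
  {"dx":10.6,"dy":4.8,"dz":0,"wx":0,"wy":0,"wz":-0.085,"grip":0.5},
])

```text
clock: 4.5
eef_pos: [0.5969, 0.0277, 0.2007]
tool_rot: [0.737, 0.676, -0.001, -0.001]
ft_force: [0.2, -0.4, -1.2]
grip_width: 0.0141
grasp_force: 58.7
```

Run:
```python
from h import *
o=monitor.get_obs();print(o)
snap('wrist','w3')
```

```text
{'clock': 4.5, 'joint_pos': array([ 4.66077713e-02,  4.51109190e-01,  2.27280953e-01,  1.34935483e+00,
       -3.94253005e-04,  1.70490716e+00]), 'joint_vel': array([-1.85539650e-02, -1.37035763e-02, -1.24873156e-02, -2.64069938e-03,
        9.31820967e-04, -3.29204447e-06]), 'tau': array([ 6.49546981e-01, -4.78773558e+01,  2.62736875e+01, -7.01807183e-02,
        4.70411265e-02,  3.41473278e-03]), 'eef_pos': array([0.59686333, 0.02771884, 0.2006772 ]), 'tool_rot': array([ 7.37356556e-01,  6.75502662e-01, -1.04278636e-03, -6.12854566e-04]), 'ft_force': array([ 0.16363377, -0.39653443, -1.22937283]), 'ft_torque': array([-0.00157099, -0.0754343 ,  0.04160797]), 'grasp_force': 58.67980241775513, 'grip_width': 0.014137064019072089}
```

View pics/w3.png

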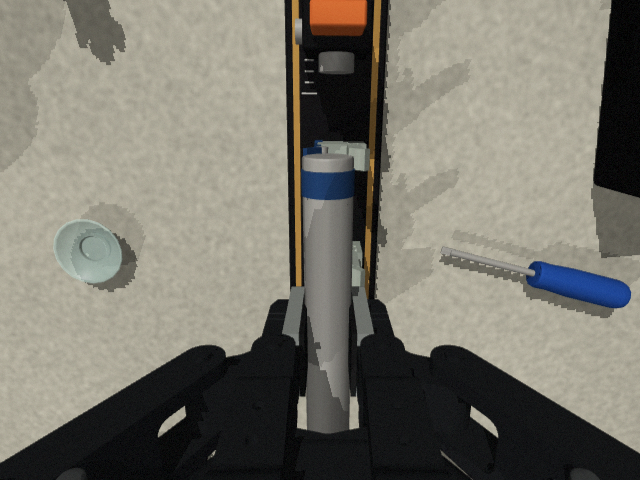

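Rod held lengthwise at (328,160–430), its blue-banded end in view; the +y fork at (345,155), jaw disc at (337,62), tab at (338,15). Now measure gauge and rod in hand.

```bash
python3 - <<'E'
from h import *
o=monitor.get_obs();T=R.from_quat(o['tool_rot']).as_matrix();E=o['eef_pos']
p,X,ok=cloud('w3')
# rod in hand, tool frame
t=(X-E)@T
v,u=np.mgrid[:480,:640]
m=ok&(u>295)&(u<362)&(v>150)&(v<300)&(X[...,2]>.15)
P=t[m]; print('rod end x',np.percentile(P[:,0],99.5)); 
for a in (.025,.035,.045,.055):
    q=P[abs(P[:,0]-a)<.003]; q=q[abs(q[:,1])<.02]; print(a,'y',q[:,1].min(),q[:,1].max(),'top z',q[:,2].min(),len(q))
# gauge: strips (yellow) at plate height
g=ok&(X[...,2]<.11)&(u>270)&(u<400)&(v<300)
r,gr,b=[p[...,i].astype(int) for i in range(3)]
ye=g&(r-b>60)&(X[...,2]<.03)
Y=X[ye]; print('yellow z',np.median(Y[:,2]),len(Y))
L=ye&(u<320);Rr=ye&(u>350)
for k,mm in (('L',L),('R',Rr)):
    q=X[mm]; f=np.polyfit(q[:,1],q[:,0],1); print(k,f,'yaw',90-np.degrees(np.arctan(f[0])),len(q),'x at y=.1',np.polyval(f,.1))
for n,(u0,u1,v0,v1) in dict(fork=(318,372,138,172),disc=(315,358,48,80),tab=(305,370,0,40)).items():
    mm=ok&(u>=u0)&(u<u1)&(v>=v0)&(v<v1)&(X[...,2]>.035)&(X[...,2]<.11)
    print(n,fit(X[mm]))
for vv in (50,54,60,68,74,145,155,163):
    print(vv,[(uu,*np.round(X[vv,uu],4)) for uu in (322,336,350,360)])
E
python3 - <<'E'
import cv2
E
python3 -c "
import cv2
a=cv2.imread('pics/w3.png')[0:300,250:430]; cv2.imwrite('pics/w3c.png',cv2.resize(a,None,fx=2,fy=2))
b=cv2.imread('pics/top0.png')[195:265,215:380]; cv2.imwrite('pics/t0c.png',cv2.resize(b,None,fx=4.5,fy=4.5,interpolation=cv2.INTER_CUBIC))"
```

```text
rod end x 0.06002746750552484
0.025 y -0.009242887402442931 0.006299188402388753 top z -0.026562438853328967 835
0.035 y -0.00949693760088447 0.0065522060972666146 top z -0.02658663761888369 915
0.045 y -0.00982263218634819 0.006290642526130561 top z -0.02608751172806836 946
0.055 y -0.009700792838624413 0.0067242779729487535 top z -0.026842850516953606 1105
yellow z 0.012604822966583829 2685
L [0.09738476 0.56684664] yaw 84.4378037705487 1616 x at y=.1 0.576585115256564
R [0.09686658 0.62732962] yaw 84.46721538177617 1069 x at y=.1 0.6370162807967761
fork (array([0.609 , 0.0711]), np.float64(164.73), array([0.0355, 0.015 ]), np.float64(0.0808), 789)
disc (array([0.6098, 0.1304]), np.float64(174.04), array([0.0291, 0.0135]), np.float64(0.0665), 963)
tab (array([0.6123, 0.1527]), np.float64(173.48), array([0.0404, 0.0233]), np.float64(0.0979), 2593)
50 [(322, np.float64(0.6012), np.float64(0.1367), np.float64(0.063)), (336, np.float64(0.6101), np.float64(0.1359), np.float64(0.063)), (350, np.float64(0.619), np.float64(0.1352), np.float64(0.0622)), (360, np.float64(0.6253), np.float64(
[... 1219 characters left out ...]
0.075), np.float64(0.041)), (350, np.float64(0.6151), np.float64(0.0752), np.float64(0.053)), (360, np.float64(0.6222), np.float64(0.0744), np.float64(0.0517))]
155 [(322, np.float64(0.599), np.float64(0.0872), np.float64(0.2172)), (336, np.float64(0.6032), np.float64(0.087), np.float64(0.218)), (350, np.float64(0.6075), np.float64(0.0866), np.float64(0.2178)), (360, np.float64(0.62), np.float64(0.0704), np.float64(0.0771))]
163 [(322, np.float64(0.5989), np.float64(0.0858), np.float64(0.2249)), (336, np.float64(0.603), np.float64(0.0857), np.float64(0.2271)), (350, np.float64(0.6072), np.float64(0.0846), np.float64(0.2211)), (360, np.float64(0.6197), np.float64(0.0652), np.float64(0.0774))]
```

View pics/t0c.png

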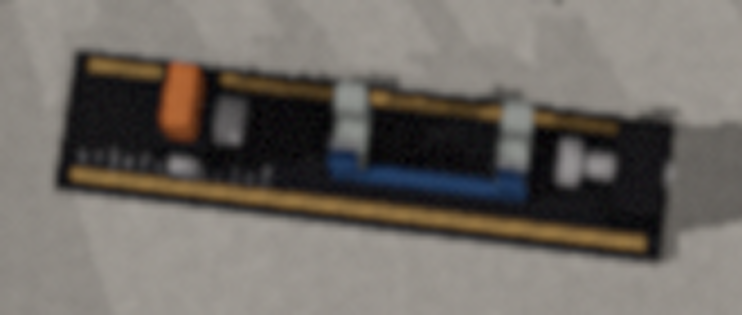

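Top crop: forks at (350,120) and (514,140), keeper bar blue on the robot side, anvil disc at (570,160), jaw disc at (230,120).

Run:
```python
from h import *
o=monitor.get_obs();T=R.from_quat(o['tool_rot']).as_matrix();E=o['eef_pos']
a=np.radians(84.45);gy=np.array([np.cos(a),np.sin(a)]);gx=np.array([np.sin(a),-np.cos(a)])
O=np.array([.6068,.1])
def prof(f,boxes):
    p,X,ok=cloud(f)
    for n,(u0,u1,v0,v1,z0,z1) in boxes.items():
        m=np.zeros(ok.shape,bool);m[v0:v1,u0:u1]=1;m&=ok&(X[...,2]>z0)&(X[...,2]<z1)
        q=X[m][:,:2]-O; print(f,n,'s',np.percentile(q@gy,[1,50,99]).round(4),'t',np.percentile(q@gx,[1,50,99]).round(4),m.sum())
prof('w3',dict(disc=(318,358,50,76,.045,.07),wall=(353,374,138,172,.065,.09),wall2=(340,374,138,172,.03,.09),fork2=(350,372,235,300,.06,.09)))
prof('top0',dict(disc=(261,272,213,230,.03,.07),f1=(286,300,210,226,.062,.09),f2=(322,336,215,232,.062,.09),anv=(337,345,224,240,.04,.07),plate=(220,372,200,256,.006,.02)))
p,X,ok=cloud('w3'); v,u=np.mgrid[:480,:640]
m=ok&(u>295)&(u<362)&(v>150)&(v<300)&(X[...,2]>.15); q=X[m]; print('rod yaw',np.degrees(np.arctan2(*(T[:2,0][::-1]))))
tt=(q-E)@T; ed=[]
for x in np.arange(.02,.056,.003):
    w=tt[(abs(tt[:,0]-x)<.0015)&(abs(tt[:,1])<.02)]; ed.append((x,(w[:,1].min()+w[:,1].max())/2))
print('rod slope rad, y0',np.polyfit(*np.array(ed).T,1))
```

```text
w3 disc s [0.024  0.0302 0.0362] t [-0.0113 -0.0001  0.0126] 826
w3 wall s [-0.0377 -0.0301 -0.0239] t [0.0117 0.0168 0.0221] 370
w3 wall2 s [-0.0376 -0.0278 -0.0238] t [0.004  0.0153 0.0222] 575
w3 fork2 s [-0.1206 -0.1117 -0.1074] t [0.0131 0.0168 0.0218] 283
top0 disc s [0.0253 0.0362 0.0434] t [-0.0193 -0.0014  0.0163] 109
top0 f1 s [-0.0363 -0.0301 -0.0229] t [0.0083 0.0141 0.0214] 46
top0 f2 s [-0.1201 -0.1129 -0.1065] t [-0.0015  0.0141  0.0214] 46
top0 anv s [-0.1489 -0.1428 -0.1375] t [-0.0126 -0.0025  0.0095] 50
top0 plate s [-0.1933 -0.0358  0.121 ] t [-0.0385 -0.0063  0.0363] 2932
rod yaw 84.93651953428144
rod slope rad, y0 [-0.00037419 -0.001488  ]
```

arm_command([
  {"dx":0.1,"dy":0.4,"dz":0,"wx":0,"wy":0,"wz":0.0085,"grip":0.5},
  {"dx":0.1,"dy":0.4,"dz":2,"wx":0,"wy":0,"wz":0.0085,"grip":0.5},
  {"dx":0.1,"dy":0.4,"dz":5,"wx":0,"wy":0,"wz":0.0085,"grip":0.5},
  {"dx":0.1,"dy":0.4,"dz":8,"wx":0,"wy":0,"wz":0.0085,"grip":0.5},
  {"dx":0.1,"dy":0.4,"dz":10.5,"wx":0,"wy":0,"wz":0.0085,"grip":0.5},
  {"dx":0.1,"dy":0.4,"dz":12.0,"wx":0,"wy":0,"wz":0.0085,"grip":0.5},
  {"dx":0.1,"dy":0.4,"dz":12.6,"wx":0,"wy":0,"wz":0.0085,"grip":0.5},
  {"dx":0.1,"dy":0.4,"dz":12.8,"wx":0,"wy":0,"wz":0.0085,"grip":0.5},
  {"dx":0.1,"dy":0.4,"dz":12.8,"wx":0,"wy":0,"wz":0.0085,"grip":0.5},
])

```text
clock: 5.45
eef_pos: [0.6024, 0.028, 0.0741]
tool_rot: [0.741, 0.672, 0.0, 0.0]
ft_force: [-0.1, 0.1, -1.6]
grip_width: 0.0143
grasp_force: 58.7
```

Run:
```python
from h import *
o=monitor.get_obs();print(o['eef_pos'],o['ft_force'])
p,d,c=snap('wrist','w4'); snap('scene','s4')
a=p[60:360,200:460,::-1]; cv2.imwrite('pics/w4c.png',cv2.resize(a,None,fx=1.5,fy=1.5))
b=cv2.imread('pics/s4.png')[200:300,250:440]; b=cv2.resize(b,None,fx=4,fy=4)
cv2.imwrite('pics/c4.png',np.hstack([cv2.resize(b,(500,300)),cv2.resize(a,(300,300))]))
T=R.from_quat(o['tool_rot']).as_matrix();E=o['eef_pos']
p,X,ok=cloud('w4');g=np.radians(84.45);gy=np.array([np.cos(g),np.sin(g)]);gx=np.array([np.sin(g),-np.cos(g)]);S=np.array([.5998,.0283])
v,u=np.mgrid[:480,:640]
s=(X[...,:2]-S)@gy;t=(X[...,:2]-S)@gx
m=ok&(u>200)&(u<460)&(v<330)&(s>.025)&(s<.07)&(abs(t)<.03)
for z0,z1 in ((.062,.1),):
  for lo in np.arange(.025,.07,.004):
    q=m&(s>lo)&(s<lo+.004)&(X[...,2]>z0)&(X[...,2]<z1)
    if q.sum(): print(round(lo,3),q.sum(),'t',np.percentile(t[q],[0,10,50,90,100]).round(4),'z',X[...,2][q].max().round(4))
```

```text
[0.60239193 0.02802908 0.07410733] [-0.08797001  0.06194968 -1.61071946]
0.025 553 t [-0.007  -0.0051  0.0009  0.007   0.0089] z 0.1
0.029 580 t [-0.0069 -0.0053  0.0009  0.0072  0.0091] z 0.1
0.033 1077 t [-0.0218 -0.015   0.0013  0.017   0.0222] z 0.1
0.037 1371 t [-0.0217 -0.0169  0.0013  0.0174  0.022 ] z 0.1
0.041 1382 t [-0.0217 -0.0168  0.0013  0.0174  0.0223] z 0.1
0.045 1402 t [-0.0217 -0.0164  0.0025  0.0178  0.0221] z 0.1
0.049 671 t [-0.0071 -0.0053  0.0013  0.0075  0.0094] z 0.1
0.053 692 t [-0.007  -0.0053  0.001   0.0075  0.0093] z 0.1
0.057 635 t [-0.0066 -0.0046  0.001   0.0069  0.009 ] z 0.1
```

View pics/c4.png

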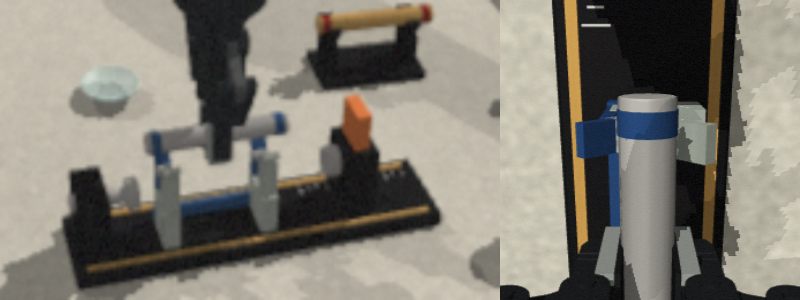

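The scene view shows the rod above and parallel to the forks; wrist crop shows it between keeper (590,140) and wall (700,140), about 1 mm to +x. Correct and descend to the mouth.

arm_command([
  {"dx":0,"dy":-0.08,"dz":0.5,"wx":0,"wy":0,"wz":0,"grip":0.5},
  {"dx":0,"dy":-0.08,"dz":1.2,"wx":0,"wy":0,"wz":0,"grip":0.5},
  {"dx":0,"dy":-0.08,"dz":1.8,"wx":0,"wy":0,"wz":0,"grip":0.5},
  {"dx":0,"dy":-0.08,"dz":2.2,"wx":0,"wy":0,"wz":0,"grip":0.5},
  {"dx":0,"dy":-0.08,"dz":2.4,"wx":0,"wy":0,"wz":0,"grip":0.5},
  {"dx":0,"dy":-0.08,"dz":2.4,"wx":0,"wy":0,"wz":0,"grip":0.5},
])

```text
clock: 6.15
eef_pos: [0.6019, 0.0284, 0.0494]
tool_rot: [0.74, 0.672, 0.001, 0.001]
ft_force: [2.7, 0.2, -1.3]
grip_width: 0.0143
grasp_force: 58.8
```

arm_command([
  {"dx":0,"dy":0,"dz":0.2,"wx":0,"wy":0,"wz":0,"grip":0.5},
  {"dx":0,"dy":0,"dz":0.4,"wx":0,"wy":0,"wz":0,"grip":0.5},
  {"dx":0,"dy":0,"dz":0.6,"wx":0,"wy":0,"wz":0,"grip":0.5},
  {"dx":0,"dy":0,"dz":0.6,"wx":0,"wy":0,"wz":0,"grip":0.5},
])

```text
clock: 6.55
eef_pos: [0.6019, 0.0285, 0.0434]
tool_rot: [0.74, 0.672, 0.001, 0.001]
ft_force: [4.0, -0.4, 0.7]
grip_width: 0.0145
grasp_force: 59.0
```

arm_command([
  {"dx":0,"dy":0,"dz":0.2,"wx":0,"wy":0,"wz":0,"grip":0.5},
  {"dx":0,"dy":0,"dz":0.4,"wx":0,"wy":0,"wz":0,"grip":0.5},
  {"dx":0,"dy":0,"dz":0.6,"wx":0,"wy":0,"wz":0,"grip":0.5},
  {"dx":0,"dy":0,"dz":0.8,"wx":0,"wy":0,"wz":0,"grip":0.5},
  {"dx":0,"dy":0,"dz":0.8,"wx":0,"wy":0,"wz":0,"grip":0.5},
])

```text
clock: 7.05
eef_pos: [0.5998, 0.0284, 0.034]
tool_rot: [0.74, 0.672, -0.001, -0.001]
ft_force: [2.3, -0.6, -5.2]
grip_width: 0.0139
grasp_force: 58.5
```

arm_command([
  {"dx":0,"dy":0,"dz":0.1,"wx":0,"wy":0,"wz":0,"grip":0.5},
  {"dx":0,"dy":0,"dz":0.2,"wx":0,"wy":0,"wz":0,"grip":0.5},
  {"dx":0,"dy":0,"dz":0.3,"wx":0,"wy":0,"wz":0,"grip":0.5},
  {"dx":0,"dy":0,"dz":0.3,"wx":0,"wy":0,"wz":0,"grip":0.5},
])

```text
clock: 7.45
eef_pos: [0.6002, 0.0285, 0.0324]
tool_rot: [0.74, 0.672, -0.001, -0.001]
ft_force: [-1.4, 0.8, 0.5]
grip_width: 0.0142
grasp_force: 59.1
```

arm_command([
  {"dx":0,"dy":0,"dz":0.1,"wx":0,"wy":0,"wz":0,"grip":0.5},
  {"dx":0,"dy":0,"dz":0.2,"wx":0,"wy":0,"wz":0,"grip":0.5},
  {"dx":0,"dy":0,"dz":0.2,"wx":0,"wy":0,"wz":0,"grip":0.5},
])

```text
clock: 7.75
eef_pos: [0.6005, 0.0285, 0.0322]
tool_rot: [0.74, 0.672, -0.0, -0.0]
ft_force: [-6.2, -0.2, 12.3]
grip_width: 0.0138
grasp_force: 60.1
```

```bash
cat >> h.py <<'E'
g=np.radians(84.45);gy=np.array([np.cos(g),np.sin(g)]);gx=np.array([np.sin(g),-np.cos(g)]);S=np.array([.5998,.0283])
def gz(f):
    p,X,ok=cloud(f); return p,(X[...,:2]-S)@gx,(X[...,:2]-S)@gy,X[...,2],ok
E
python3 - <<'E'
from h import *
o=monitor.get_obs();print(o['eef_pos'],o['ft_force'])
snap('wrist','w5'); p,x,y,z,ok=gz('w5')
v,u=np.mgrid[:480,:640]
for lo in np.arange(.02,.07,.004):
    q=ok&(y>lo)&(y<lo+.004)&(abs(x)<.011)&(z>.03)&(z<.09)
    if q.sum()>5:
        xs,zs=x[q],z[q]; r=q&(z>z[q].max()-.0015); print(round(lo,3),q.sum(),'x',xs.min().round(4),xs.max().round(4),'z95',np.percentile(zs,[50,95,99]).round(4))
q=ok&(abs(x)<.006)&(z>.04)&(z<.065)&(y>.03)&(y<.08);print('end',np.percentile(y[q],[95,99,100]))
b=p[...,2].astype(int)-p[...,0]>40
q=ok&b&(y>.034)&(y<.05)&(x<-.005)&(z>.03);print('keeper',np.percentile(x[q],[1,50,99]).round(4),np.percentile(z[q],[5,95]).round(4))
E
```

```text
[0.60046553 0.02853117 0.03224862] [-6.22581914 -0.17243309 12.28476685]
0.02 544 x -0.0087 0.007 z95 [0.0563 0.0577 0.0581]
0.024 563 x -0.009 0.0069 z95 [0.0563 0.0577 0.0582]
0.028 567 x -0.0089 0.0068 z95 [0.0563 0.0579 0.0584]
0.032 687 x -0.0107 0.011 z95 [0.057  0.0707 0.072 ]
0.036 1032 x -0.011 0.011 z95 [0.0576 0.0714 0.0725]
0.04 1079 x -0.0109 0.011 z95 [0.0578 0.0714 0.0725]
0.044 1262 x -0.011 0.011 z95 [0.0577 0.0712 0.0722]
0.048 921 x -0.011 0.011 z95 [0.0566 0.065  0.0709]
0.052 753 x -0.0091 0.0074 z95 [0.0565 0.0583 0.0586]
0.056 868 x -0.0087 0.007 z95 [0.0555 0.0578 0.0584]
end [0.05955816 0.05982828 0.05993539]
keeper [-0.0215 -0.0148 -0.0061] [0.0521 0.0729]
```

Rod top at 58 mm along its visible length → home, centred (end at y=59.9 mm), keeper noses over it. Release.

arm_command([
  {"dx":0,"dy":0,"dz":-0.12,"wx":0,"wy":0,"wz":0,"grip":0.5},
  {"dx":0,"dy":0,"dz":-0.12,"wx":0,"wy":0,"wz":0,"grip":2.5},
  {"dx":0,"dy":0,"dz":-0.12,"wx":0,"wy":0,"wz":0,"grip":4},
  {"dx":0,"dy":0,"dz":-0.12,"wx":0,"wy":0,"wz":0,"grip":4},
  {"dx":0,"dy":0,"dz":-0.12,"wx":0,"wy":0,"wz":0,"grip":4},
  {"dx":0,"dy":0,"dz":-2,"wx":0,"wy":0,"wz":0,"grip":4},
  {"dx":0,"dy":0,"dz":-5,"wx":0,"wy":0,"wz":0,"grip":4},
  {"dx":0,"dy":0,"dz":-9,"wx":0,"wy":0,"wz":0,"grip":4},
  {"dx":0,"dy":0,"dz":-12.5,"wx":0,"wy":0,"wz":0,"grip":2},
  {"dx":0,"dy":0,"dz":-12.5,"wx":0,"wy":0,"wz":0,"grip":1},
])

```text
clock: 8.8
eef_pos: [0.6049, 0.0286, 0.1615]
tool_rot: [0.74, 0.672, 0.004, 0.004]
ft_force: [0.4, 0.2, 0.7]
grip_width: 0.0114
grasp_force: 0.0
```

Run:
```python
from h import *
o=monitor.get_obs();print(o['eef_pos'],o['ft_force'],o['grip_width'])
snap('wrist','w6'); p,x,y,z,ok=gz('w6')
for lo in np.arange(-.02,.07,.006):
    q=ok&(y>lo)&(y<lo+.006)&(abs(x)<.011)&(z>.03)&(z<.09)
    if q.sum()>5: print(round(lo,3),q.sum(),'x',x[q].min().round(4),x[q].max().round(4),'z',np.percentile(z[q],[50,95,99]).round(4))
# jaw
q=ok&(z>.055)&(z<.11)&(y>.085)&(y<.2)&(abs(x)<.03)
for z0,z1 in ((.055,.07),(.07,.085),(.085,.1)):
    r=q&(z>z0)&(z<z1); print(z0,r.sum(), np.percentile(y[r],[0,1,50,99,100]).round(4) if r.sum() else '',np.percentile(x[r],[1,99]).round(4) if r.sum() else '')
```

```text
[0.60491652 0.02863261 0.16153831] [0.41847959 0.2035313  0.70919339] 0.011354737888061097
-0.02 210 x -0.0082 0.0072 z [0.0564 0.0581 0.0589]
-0.014 206 x -0.0081 0.0071 z [0.0563 0.0583 0.0585]
-0.008 217 x -0.008 0.0071 z [0.0563 0.058  0.0585]
-0.002 210 x -0.0079 0.0071 z [0.0562 0.058  0.059 ]
0.004 224 x -0.0078 0.0078 z [0.0562 0.0581 0.0585]
0.01 226 x -0.0077 0.0078 z [0.0562 0.0582 0.0586]
0.016 237 x -0.0076 0.0078 z [0.0563 0.0578 0.0585]
0.022 240 x -0.0082 0.0078 z [0.0561 0.0579 0.0584]
0.028 248 x -0.0081 0.0078 z [0.0563 0.058  0.0585]
0.034 362 x -0.011 0.0107 z [0.0576 0.0711 0.072 ]
0.04 387 x -0.0109 0.0106 z [0.0579 0.0715 0.0723]
0.046 363 x -0.0109 0.0109 z [0.0566 0.0676 0.0713]
0.052 268 x -0.0083 0.0077 z [0.0564 0.0583 0.0587]
0.058 98 x -0.0076 0.0076 z [0.0551 0.0577 0.058 ]
0.055 2964 [0.096  0.0961 0.1106 0.1281 0.1292] [-0.0214  0.0216]
0.07 372 [0.1157 0.1158 0.1161 0.1167 0.118 ] [-0.0149  0.0152]
0.085 1300 [0.1157 0.1159 0.1182 0.1219 0.1222] [-0.0153  0.0154]
```

View pics/w6.png

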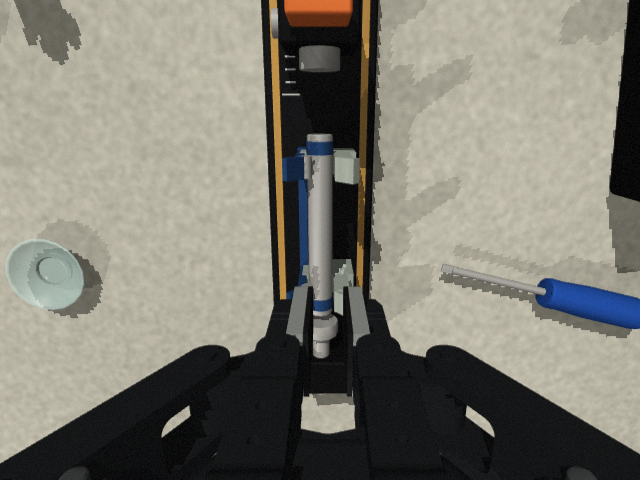

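Rod seated level and centred (320,140–310), keeper nose over it, jaw face at y=96 mm. Now go behind the jaw with fingers closed.

arm_command([
  {"dx":4,"dy":0,"dz":0,"wx":0,"wy":0,"wz":0,"grip":0},
  {"dx":8,"dy":0,"dz":0,"wx":0,"wy":0,"wz":0,"grip":0},
  {"dx":12,"dy":0,"dz":0,"wx":0,"wy":0,"wz":0,"grip":0},
  {"dx":15.5,"dy":0,"dz":0,"wx":0,"wy":0,"wz":0,"grip":0},
  {"dx":17,"dy":0,"dz":0,"wx":0,"wy":0,"wz":0,"grip":0},
  {"dx":17,"dy":0,"dz":0,"wx":0,"wy":0,"wz":0,"grip":0},
  {"dx":17,"dy":0,"dz":0,"wx":0,"wy":0,"wz":0,"grip":0},
  {"dx":17,"dy":0,"dz":0,"wx":0,"wy":0,"wz":0,"grip":0},
])

```text
clock: 9.65
eef_pos: [0.6173, 0.1959, 0.1549]
tool_rot: [0.741, 0.671, -0.001, -0.0]
ft_force: [0.4, 0.4, -0.5]
grip_width: 0.0002
grasp_force: 0.0
```

Run:
```python
from h import *
o=monitor.get_obs();E=o['eef_pos'];print(E,o['ft_force'],o['grip_width'],o['tool_rot'],'gauge xy',(E[:2]-S)@gx,(E[:2]-S)@gy)
```

```text
[0.61727013 0.19585089 0.15486628] [ 0.37306486  0.44433447 -0.50083169] 0.00018287848645440996 [ 7.41056691e-01  6.71442121e-01 -6.77821174e-04 -1.29231330e-05] gauge xy 0.0011836577524925005 0.16845505791728682
```

arm_command([
  {"dx":0,"dy":0,"dz":3,"wx":0,"wy":0,"wz":0,"grip":0},
  {"dx":0,"dy":0,"dz":6,"wx":0,"wy":0,"wz":0,"grip":0},
  {"dx":0,"dy":0,"dz":9,"wx":0,"wy":0,"wz":0,"grip":0},
  {"dx":0,"dy":0,"dz":10.6,"wx":0,"wy":0,"wz":0,"grip":0},
  {"dx":0,"dy":0,"dz":11,"wx":0,"wy":0,"wz":0,"grip":0},
  {"dx":-0.4,"dy":0,"dz":11,"wx":0,"wy":0,"wz":0,"grip":0},
  {"dx":-0.8,"dy":0,"dz":11,"wx":0,"wy":0,"wz":0,"grip":0},
  {"dx":-1.0,"dy":0,"dz":11,"wx":0,"wy":0,"wz":0,"grip":0},
  {"dx":-1.2,"dy":0,"dz":11,"wx":0,"wy":0,"wz":0,"grip":0},
  {"dx":-1.2,"dy":0,"dz":11,"wx":0,"wy":0,"wz":0,"grip":0},
])

```text
clock: 10.65
eef_pos: [0.6168, 0.1855, 0.0462]
tool_rot: [0.741, 0.672, 0.001, 0.0]
ft_force: [0.2, -0.5, 0.4]
grip_width: -0.0001
grasp_force: 0.0
```

arm_command([
  {"dx":-0.2,"dy":0,"dz":0,"wx":0,"wy":0,"wz":0,"grip":0},
  {"dx":-0.4,"dy":0,"dz":0,"wx":0,"wy":0,"wz":0,"grip":0},
  {"dx":-0.6,"dy":0,"dz":0,"wx":0,"wy":0,"wz":0,"grip":0},
  {"dx":-0.8,"dy":0,"dz":0,"wx":0,"wy":0,"wz":0,"grip":0},
  {"dx":-1,"dy":0,"dz":0,"wx":0,"wy":0,"wz":0,"grip":0},
  {"dx":-1.2,"dy":0,"dz":0,"wx":0,"wy":0,"wz":0,"grip":0},
  {"dx":-1.4,"dy":0,"dz":0,"wx":0,"wy":0,"wz":0,"grip":0},
])

```text
clock: 11.35
eef_pos: [0.6151, 0.174, 0.0453]
tool_rot: [0.74, 0.673, 0.002, -0.001]
ft_force: [0.7, 5.5, -2.3]
grip_width: 0.0001
grasp_force: 3.0
```

arm_command([
  {"dx":-0.3,"dy":0,"dz":0,"wx":0,"wy":0,"wz":0,"grip":0},
  {"dx":-0.6,"dy":0,"dz":0,"wx":0,"wy":0,"wz":0,"grip":0},
  {"dx":-0.9,"dy":0,"dz":0,"wx":0,"wy":0,"wz":0,"grip":0},
  {"dx":-1.2,"dy":0,"dz":0,"wx":0,"wy":0,"wz":0,"grip":0},
  {"dx":-1.5,"dy":0,"dz":0,"wx":0,"wy":0,"wz":0,"grip":0},
  {"dx":-1.8,"dy":0,"dz":0,"wx":0,"wy":0,"wz":0,"grip":0},
  {"dx":-2.1,"dy":0,"dz":0,"wx":0,"wy":0,"wz":0,"grip":0},
  {"dx":-2.4,"dy":0,"dz":0,"wx":0,"wy":0,"wz":0,"grip":0},
  {"dx":-2.4,"dy":0,"dz":0,"wx":0,"wy":0,"wz":0,"grip":0},
])

```text
clock: 12.25
eef_pos: [0.6127, 0.1495, 0.0453]
tool_rot: [0.74, 0.673, 0.001, -0.001]
ft_force: [0.6, 5.3, -1.5]
grip_width: 0.0002
grasp_force: 2.5
```

Run:
```python
from h import *
o=monitor.get_obs();E=o['eef_pos'];print(E,o['ft_force'],'gauge xy',(E[:2]-S)@gx,(E[:2]-S)@gy)
p,d,c=snap('scene','s7'); snap('top','t7')
b=p[200:300,250:440,::-1]; cv2.imwrite('pics/c7.png',cv2.resize(b,(760,400)))
for f in('s7','t7'):
    p,x,y,z,ok=gz(f)
    q=ok&(p[...,0]>130)&(p[...,0].astype(int)-p[...,2]>60)&(z>.066)&(z<.1)&(abs(x)<.03); print(f,'tab y',np.percentile(y[q],[5,50,95]).round(4),q.sum())
```

```text
[0.61268182 0.14952662 0.04527866] [ 0.56524424  5.30061579 -1.51939468] gauge xy 0.001097076541536036 0.12190418668252179
s7 tab y [0.089  0.094  0.1008] 47Traceback (most recent call last):
  File "<stdin>", line 7, in <module>
    return _quantile_unchecked(
        a, q, axis, out, overwrite_input, method, keepdims, weights)
    return _ureduce(a,
                    func=_quantile_ureduce_func,
    ...<5 lines>...
                    overwrite_input=overwrite_input,
                    method=method)
    r = func(a, **kwargs)
    result = _quantile(arr,
                       quantiles=q,
    ...<2 lines>...
                       out=out,
                       weights=wgt)
    slices_having_nans = np.isnan(arr[-1, ...])
                                  ~~~^^^^^^^^^
IndexError: index -1 is out of bounds for axis 0 with size 0
```

arm_command([
  {"dx":-0.2,"dy":0,"dz":0,"wx":0,"wy":0,"wz":0,"grip":0},
  {"dx":-0.4,"dy":0,"dz":0,"wx":0,"wy":0,"wz":0,"grip":0},
  {"dx":-0.6,"dy":0,"dz":0,"wx":0,"wy":0,"wz":0,"grip":0},
  {"dx":-0.75,"dy":0,"dz":0,"wx":0,"wy":0,"wz":0,"grip":0},
  {"dx":-0.9,"dy":0,"dz":0,"wx":0,"wy":0,"wz":0,"grip":0},
  {"dx":-1.0,"dy":0,"dz":0,"wx":0,"wy":0,"wz":0,"grip":0},
  {"dx":-1.1,"dy":0,"dz":0,"wx":0,"wy":0,"wz":0,"grip":0},
])

```text
clock: 13.05
eef_pos: [0.6117, 0.1394, 0.0453]
tool_rot: [0.74, 0.673, 0.002, -0.002]
ft_force: [1.2, 6.7, -1.6]
grip_width: -0.0002
grasp_force: 3.5
```

arm_command([
  {"dx":-0.1,"dy":0,"dz":0,"wx":0,"wy":0,"wz":0,"grip":0},
  {"dx":-0.15,"dy":0,"dz":0,"wx":0,"wy":0,"wz":0,"grip":0},
])

```text
clock: 13.25
eef_pos: [0.6116, 0.1379, 0.0453]
tool_rot: [0.74, 0.673, 0.002, -0.001]
ft_force: [0.2, 7.1, -0.6]
grip_width: 0.0001
grasp_force: 3.5
```

arm_command([
  {"dx":-0.05,"dy":0,"dz":0,"wx":0,"wy":0,"wz":0,"grip":0},
  {"dx":-0.1,"dy":0,"dz":0,"wx":0,"wy":0,"wz":0,"grip":0},
])

```text
clock: 13.45
eef_pos: [0.6115, 0.1369, 0.0453]
tool_rot: [0.74, 0.673, 0.002, -0.001]
ft_force: [0.9, 5.6, -2.0]
grip_width: -0.0002
grasp_force: 3.5
```

arm_command([
  {"dx":-0.05,"dy":0,"dz":0,"wx":0,"wy":0,"wz":0,"grip":0},
  {"dx":-0.1,"dy":0,"dz":0,"wx":0,"wy":0,"wz":0,"grip":0},
  {"dx":-0.15,"dy":0,"dz":0,"wx":0,"wy":0,"wz":0,"grip":0},
])

```text
clock: 13.75
eef_pos: [0.6113, 0.1354, 0.0453]
tool_rot: [0.74, 0.673, 0.002, -0.002]
ft_force: [0.5, 6.5, -1.5]
grip_width: -0.0003
grasp_force: 3.5
```

arm_command([
  {"dx":-0.05,"dy":0,"dz":0,"wx":0,"wy":0,"wz":0,"grip":0},
])

```text
clock: 13.85
eef_pos: [0.6113, 0.135, 0.0453]
tool_rot: [0.74, 0.673, 0.002, -0.002]
ft_force: [0.4, 7.5, -1.3]
grip_width: -0.0002
grasp_force: 3.8
```

arm_command([
  {"dx":-0.05,"dy":0,"dz":0,"wx":0,"wy":0,"wz":0,"grip":0},
])

```text
clock: 13.95
eef_pos: [0.6113, 0.1348, 0.0453]
tool_rot: [0.74, 0.673, 0.002, -0.002]
ft_force: [0.5, 8.5, -1.7]
grip_width: -0.0003
grasp_force: 4.2
```

arm_command([
  {"dx":0,"dy":0,"dz":0,"wx":0,"wy":0,"wz":0,"grip":0},
  {"dx":0,"dy":0,"dz":0,"wx":0,"wy":0,"wz":0,"grip":0},
])

```text
clock: 14.15
eef_pos: [0.6113, 0.1348, 0.0453]
tool_rot: [0.74, 0.673, 0.002, -0.002]
ft_force: [-0.2, 7.4, -1.6]
grip_width: -0.0002
grasp_force: 3.9
```

arm_command([
  {"dx":-0.04,"dy":0,"dz":0,"wx":0,"wy":0,"wz":0,"grip":0},
  {"dx":-0.04,"dy":0,"dz":0,"wx":0,"wy":0,"wz":0,"grip":0},
])

```text
clock: 14.35
eef_pos: [0.6113, 0.1347, 0.0453]
tool_rot: [0.74, 0.673, 0.002, -0.002]
ft_force: [0.8, 9.0, -1.8]
grip_width: -0.0
grasp_force: 4.2
```

arm_command([
  {"dx":-0.04,"dy":0,"dz":0,"wx":0,"wy":0,"wz":0,"grip":0},
  {"dx":-0.04,"dy":0,"dz":0,"wx":0,"wy":0,"wz":0,"grip":0},
])

```text
clock: 14.55
eef_pos: [0.6112, 0.1345, 0.0453]
tool_rot: [0.74, 0.673, 0.002, -0.002]
ft_force: [1.1, 8.5, -1.4]
grip_width: -0.0001
grasp_force: 4.5
```

arm_command([
  {"dx":-0.04,"dy":0,"dz":0,"wx":0,"wy":0,"wz":0,"grip":0},
  {"dx":-0.04,"dy":0,"dz":0,"wx":0,"wy":0,"wz":0,"grip":0},
])

```text
clock: 14.75
eef_pos: [0.6112, 0.1344, 0.0453]
tool_rot: [0.74, 0.673, 0.002, -0.002]
ft_force: [0.6, 9.8, -1.5]
grip_width: -0.0002
grasp_force: 4.8
```

arm_command([
  {"dx":-0.05,"dy":0,"dz":0,"wx":0,"wy":0,"wz":0,"grip":0},
  {"dx":-0.08,"dy":0,"dz":0,"wx":0,"wy":0,"wz":0,"grip":0},
  {"dx":-0.08,"dy":0,"dz":0,"wx":0,"wy":0,"wz":0,"grip":0},
])

```text
clock: 15.05
eef_pos: [0.6112, 0.1341, 0.0453]
tool_rot: [0.739, 0.673, 0.003, -0.002]
ft_force: [1.0, 11.0, -2.3]
grip_width: 0.0001
grasp_force: 5.4
```

arm_command([
  {"dx":-0.04,"dy":0,"dz":0,"wx":0,"wy":0,"wz":0,"grip":0},
  {"dx":-0.04,"dy":0,"dz":0,"wx":0,"wy":0,"wz":0,"grip":0},
  {"dx":-0.04,"dy":0,"dz":0,"wx":0,"wy":0,"wz":0,"grip":0},
])

```text
clock: 15.35
eef_pos: [0.6112, 0.1339, 0.0454]
tool_rot: [0.739, 0.673, 0.003, -0.003]
ft_force: [0.7, 11.7, -1.4]
grip_width: 0.0001
grasp_force: 5.6
```

Run:
```python
from h import *
f=[]
for i in range(6):
    viewer.camera('top'); o=monitor.get_obs(); f.append(o['ft_force'][1])
print(np.mean(f),np.round(f,1),o['eef_pos'],o['grasp_force'])
```

```text
11.253915383517585 [10.9 11.8 10.6 11.4 11.5 11.3] [0.61114706 0.13391447 0.04536693] 5.594237521290779
```

Push is 11.3 N, i.e. about 5 N on the anvil. Back off and rise.

arm_command([
  {"dx":0.15,"dy":0,"dz":0,"wx":0,"wy":0,"wz":0,"grip":0},
  {"dx":0.5,"dy":0,"dz":0,"wx":0,"wy":0,"wz":0,"grip":0},
  {"dx":1.2,"dy":0,"dz":0,"wx":0,"wy":0,"wz":0,"grip":0},
  {"dx":2.5,"dy":0,"dz":0,"wx":0,"wy":0,"wz":0,"grip":0},
  {"dx":3,"dy":0,"dz":0,"wx":0,"wy":0,"wz":0,"grip":0},
  {"dx":3,"dy":0,"dz":-3,"wx":0,"wy":0,"wz":0,"grip":0},
  {"dx":3,"dy":0,"dz":-7,"wx":0,"wy":0,"wz":0,"grip":0},
  {"dx":3,"dy":0,"dz":-11,"wx":0,"wy":0,"wz":0,"grip":0},
  {"dx":3,"dy":0,"dz":-15,"wx":0,"wy":0,"wz":0,"grip":0},
  {"dx":3,"dy":0,"dz":-15,"wx":0,"wy":0,"wz":0,"grip":0},
])

```text
clock: 16.65
eef_pos: [0.6174, 0.1607, 0.203]
tool_rot: [0.74, 0.672, 0.006, 0.003]
ft_force: [1.1, 0.4, 0.6]
grip_width: -0.0003
grasp_force: 0.0
```

arm_command([
  {"dx":-4,"dy":-2,"dz":0,"wx":0,"wy":0,"wz":0,"grip":0},
  {"dx":-8,"dy":-5,"dz":0,"wx":0,"wy":0,"wz":0,"grip":0},
  {"dx":-11,"dy":-8,"dz":0,"wx":0,"wy":0,"wz":0,"grip":0},
  {"dx":-14,"dy":-8,"dz":0,"wx":0,"wy":0,"wz":0,"grip":0},
  {"dx":-17,"dy":-8,"dz":0,"wx":0,"wy":0,"wz":0,"grip":0},
  {"dx":-18,"dy":-8,"dz":0,"wx":0,"wy":0,"wz":0,"grip":0},
  {"dx":-18,"dy":-8,"dz":0,"wx":0,"wy":0,"wz":0,"grip":0},
  {"dx":-18,"dy":-8,"dz":0,"wx":0,"wy":0,"wz":0,"grip":0},
])

```text
clock: 17.45
eef_pos: [0.517, -0.0114, 0.1951]
tool_rot: [0.74, 0.672, 0.0, -0.0]
ft_force: [-0.3, 0.0, -0.1]
grip_width: 0.0002
grasp_force: 0.0
```

Run:
```python
from h import *
snap('wrist','w9'); p,x,y,z,ok=gz('w9')
for lo in np.arange(-.08,.07,.008):
    q=ok&(y>lo)&(y<lo+.008)&(abs(x)<.011)&(z>.03)&(z<.09)
    if q.sum()>5: print(round(lo,3),q.sum(),'x',x[q].min().round(4),x[q].max().round(4),'z',np.percentile(z[q],[50,95]).round(4))
q=ok&(z>.05)&(z<.066)&(y>.04)&(y<.1)&(x>.009)&(x<.014);print('jaw disc face y',np.percentile(y[q],[1,5]),q.sum())
cv2.imwrite('pics/w9c.png',p[:,:,::-1])
```

```text
-0.08 215 x -0.011 0.0104 z [0.0601 0.062 ]
-0.072 350 x -0.0109 0.0109 z [0.0572 0.0616]
-0.064 253 x -0.0088 0.0074 z [0.0567 0.0583]
-0.056 237 x -0.0108 0.0108 z [0.057  0.0691]
-0.048 390 x -0.0109 0.011 z [0.0583 0.0713]
-0.04 418 x -0.011 0.011 z [0.0568 0.0703]
-0.032 250 x -0.0084 0.007 z [0.0563 0.0582]
-0.024 252 x -0.0083 0.0067 z [0.0562 0.0581]
-0.016 263 x -0.0084 0.0065 z [0.0561 0.0582]
-0.008 271 x -0.0083 0.0068 z [0.0563 0.058 ]
-0.0 277 x -0.0084 0.0068 z [0.0562 0.058 ]
0.008 282 x -0.0083 0.0069 z [0.0561 0.058 ]
0.016 303 x -0.0084 0.007 z [0.0561 0.0581]
0.024 287 x -0.0083 0.0071 z [0.0562 0.0581]
0.032 471 x -0.0109 0.011 z [0.0572 0.0709]
0.04 511 x -0.011 0.011 z [0.0585 0.0714]
0.048 426 x -0.011 0.0106 z [0.0576 0.0617]
0.056 513 x -0.0109 0.011 z [0.06   0.0625]
0.064 807 x -0.0109 0.011 z [0.066  0.0868]
jaw disc face y [0.04114038 0.0463956 ] 156
```

View pics/w9.png

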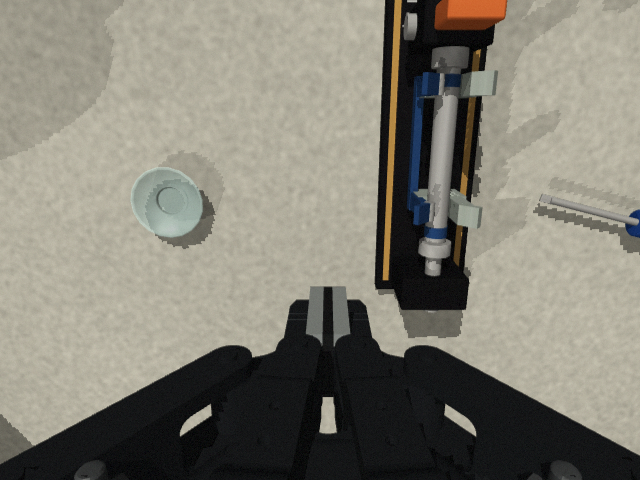

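The rod lies level (top at 58 mm) between the anvil at (435,245) and the jaw disc at (450,58). Both keeper noses are over it, and the robot is clear.

```bash
python3 -c "
from workcell import job
print(job.job_done())"
```

```text
the job is handed in; nothing more can be done
None
```

The steel rod is snapped home in both forks and clamped between jaw and anvil at about 5 N (estimated from the final 11.3 N push on the jaw less its roughly 6 N drag); the robot is clear and the job was handed in at about 17.5 s.

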